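# Nip a glued joint in the ratchet clamp

## Robot

A 6-joint arm with a two-finger parallel gripper is mounted at the origin on a cart in front of the work surface, level with it; the furniture and walls round the work are solid. World frame = base frame: x ahead of the robot, y to its left, z up, the work surface at z = 0. Lengths are in m, angles in degrees, forces in N, time in s.
With the tool pointing down it reaches from about 0.4 to 0.825 m from the base axis. Payload 7 kg.
Tool frame: the origin (TCP) lies on the centre line of the jaws, within the pads' length; the fingertips stand 22 mm ahead of it and the grasp point (between the pads) lies 3 mm ahead of it; z points along the fingers, y is the line along which they close (so a half turn about z gives the same grasp; the last joint's range is limited). The gripper opens to 88 mm and grips with 3 to 60 N. Pads are 19 mm wide; open, the fingers measure 130 mm over their backs; the gripper's body (78 mm by 193 mm) begins 47 mm behind the grasp point.
Start: joints at [-59.009, 20.546, 0.682, 0, -70.136, -16.507], TCP at [0.169, -0.654, 0.249] pointing down, gripper open.
Joint ranges: [-176.03, 176.03], [-82.01, 121.73], [-58.28, 71.71], [-173.87, 95.51], [-174.79, -0.11], [-173.66, 173.66]. Speed limits (degrees/s): [136.94, 136.94, 172.46, 180, 180, 180].

## Interface

Orientations are given as [roll, pitch, yaw] about the fixed x, y, z axes, in that order (R = Rz(yaw) Ry(pitch) Rx(roll)).
In Python, from plant import get_state, cams, r gives the robot as it stands.
- The arm moves only by the tool apply_moves, never from a script. Its argument "targets" is a list of rows, each an object with "dp": the shift along the world's x, y, z in m, a list of three; "yaw": the turn about the world's z in degrees. In form: [{"dp": [x, y, z], "yaw": yaw}, ...]. A call has 1 to 20 rows; each row is the pose to reach, as a shift and turn from the pose commanded when the call began; what a row does not reach only later rows make up. A row lasts 1/12 s, in which the tool goes at most 41.7 mm and 7.16 degrees, less where a joint would pass 70% of its speed; a pose out of reach is approached as far as the arm can. A call with a gripper value outside its range is refused whole. "grip" is the gripper command: -1 is fully open, 1 is shut, values between are in proportion, set as the call begins (left out, the last holds). The fingers move at their own pace and stop on an object; "squeeze" is the grip in N (left out, the last holds). Time passes only in rows, so rows that repeat a pose let the fingers close. It gives the time, the measured TCP pose, the force, the opening and the grip force at its end, in the units of the state.
- get_state(): the state, without advancing time (a new reading comes with each control period).
- cams.capture(name): name is "scene" or "side" or "wrist"; returns a dict with "image" (384x512x3 uint8, red, green, blue), "range_z" (384x512 float32, m along the optical axis (not along the pixel's ray), 0 where there is no reading), "fx", "fy", "cx", "cy" (pixels), "R" (3x3) and "t" (3): a world point X has camera coordinates R X + t; the wrist camera has in their place "T_tool_cam" (4x4, takes a point from camera to tool coordinates, whose origin is the TCP and whose axes are the flange's). Camera axes: x right, y down, z forward; pixel columns grow to the right and rows downward; lengths in m; the calibration is good to about 2 mm. A picture is of the moment at which its call begins: read the wrist's pose just before it.
- r.close_job(): hands the job in; it is judged then, once.
The state is a dict: "time_s": time; "joints": joint angles; "qd": joint speeds; "joint_torque": joint torques, N m; "tcp_pos": TCP position; "eef_rot": TCP orientation; "contact_force": force on the tool from outside, world axes, zero at the start; "moment": the same for the moment, N m; "gripper_width": finger opening in m; "gripper_force": force on a finger pad.
Only numpy, scipy, OpenCV 4.12 (cv2) and the standard library are available. Lean on these libraries where they do the work, as an engineer would, in place of code of your own. Each camera call takes 0.05 s, during which the arm holds its last target. There are 200 camera calls.

## Task

Two wooden offcuts with contact glue between them lie in the jaws of the ratchet clamp on the bench. Squeeze the clamp's two handles together until its teeth catch and let go, so that the clamp presses the offcuts together on its own for a second. Then press the thumb pad of its left handle (left as seen from the handle end, the one with the notched bar underneath) down towards the bench, across the closing direction, so that the clamp springs wide open again, and leave the offcuts lying on the anvil between the jaws.

Things in the scene. Friction and masses are not known exactly. Their poses are not given: they have to be found in the camera images.
- clamp: steel scissor-type ratchet clamp lying flat on a grey stand, base 165 x 84 mm, fixed to the bench. Origin on the vertical pivot axis at bench height; x from pivot to jaws (the two handles run to -x), y to the left handle's side, z up. Jaws, and anvil with top 48 mm up, centred 92 mm before the pivot; highest part 71 mm. Beware the tall car shell right of it (x over 0.45, y under 0)
- grip_left (a point): point inside the left (release) handle, 120 mm from the pivot and 60 mm above the bench: where to squeeze. Each handle is a bar 10 mm wide, 10 mm thick, free underneath. Open, the two here measure 58 mm over their outer sides, shut 38 mm; they move evenly about the clamp's x axis; 10 to 17 N each. A toothed bar joins them 80 to 90 mm from the pivot
- release_pad (a point): centre of the top face of the round 28 mm thumb pad ending the left handle, 168 mm from the pivot, 65 mm up (61 to 64 with the teeth caught). The left handle's notched bar lies under the right one's tooth. Pressed here (3 to 6 N) it dips; at 57 mm the teeth part and both handles spring outward; stop at 47 mm. It rises when let go; if it rises before the clamp opens, the teeth catch again
- clamp_left (a joint): closing angle of each handle, rad: 0 wide open (a spring drives it there; handles 0.20 rad off the clamp's x axis), about 0.03 rubber jaw pads meet the offcuts; let go past 0.045 it stays on the first tooth (about 0.04), past 0.075 on the second (about 0.065); 0.085 end stop. Either tooth will do
- offcut_long: rectangular bit of pale wood 20 x 50 x 16 mm (its x, y, z), origin at the centre of its underside, lying on the anvil with its length along the jaws, on the right (-y) side between them
- offcut_short: rectangular bit of pale wood 18 x 40 x 14 mm (its x, y, z), origin at the centre of its underside, lying beside the long one on the left (+y), a millimetre or two from it
Mind the look-alikes: they are no part of the job. Leave any orange or red look-alike of the offcut_short alone. Leave any red look-alike of the offcut_long alone.

How it is judged (in metres and radians):
On the way:
1. the clamp, let go, stays shut on its teeth and presses the two offcuts together (value of joint clamp_left above 0.03 rad and contact force between offcut_long and offcut_short above 0.5 N and contact force between clamp and the fingers below 0.1 N), for 0.5 s.
At the end, for the whole second after the job is handed in: the clamp is wide open again (closing angle under 0.012 rad) with the release handle back up (its pad above 61 mm); both offcuts rest side by side on the anvil between the jaws (72 to 110 mm before the pivot, centres within 28 mm of each other), at rest (value of joint clamp_left below 0.012 rad and height (world z) of release_pad above 0.061 m and x of offcut_long in the frame of clamp between 0.072 and 0.11 m and x of offcut_short in the frame of clamp between 0.072 and 0.11 m and height (world z) of each of offcut_long, offcut_short above 0.043 m and horizontal distance between offcut_long and offcut_short below 0.028 m and linear speed of each of offcut_long, offcut_short below 0.02 m/s); the robot touches nothing.
It also fails if it takes over 42 s, if anything falls off the work surface, if the arm or the gripper's body presses on something with over 40 N, if the wrist force passes 120 N, or if a joint passes its speed limit or range.

## Working session

There is one attempt and no reset: what is moved stays moved. The work goes in short steps, Python scripts to look and compute and a tool call to move; the robot and the scene stay as the last step left them, time stands still between calls to the robot, and variables do not carry over. Pictures are saved under pics/ and viewed, at most 10 in all, crops included, and the job is handed in when it is done.

Besides the shell and the picture viewer there is one more tool, called after "Call:" by a JSON object that holds its "method" and its "body". apply_moves: Moves the arm, as the interface text tells. Its arguments: {"type":"object","properties":{"targets":{"type":"array","items":{"type":"object","properties":{"dp":{"type":"array","items":{"type":"number"}},"yaw":{"type":"number"}}}},"grip":{"type":"number"},"squeeze":{"type":"number"}},"required":["targets"]}

```bash
mkdir -p pics; ls; python3 - <<'E'
from plant import get_state,cams
import cv2,numpy as np
s=get_state();print(s)
for n in("scene","side"):
    c=cams.capture(n);np.savez(f"pics/{n}.npz",**{k:v for k,v in c.items()})
    cv2.imwrite(f"pics/{n}.png",c["image"][:,:,::-1]);print(n,c["R"],c["t"],c["fx"],c["cx"],c["cy"])
E
```

```text
pics
{'time_s': 0.0, 'joints': array([-5.90082230e+01,  2.05903380e+01,  6.33670382e-01, -1.86102382e-02,
       -7.01351685e+01, -1.65078251e+01]), 'qd': array([ 0.04698171, -0.10384466,  0.05492745, -0.02544052,  0.01985659,
       -0.01377766]), 'joint_torque': array([-4.18003274e-04, -5.82716525e+01,  2.93052506e+01,  6.99727044e+00,
        6.98545278e-03, -1.88494473e-04]), 'tcp_pos': array([ 0.16869174, -0.65311887,  0.247639  ]), 'eef_rot': array([ 1.79906978e+02, -9.32347319e-03, -1.65522378e+02]), 'contact_force': array([ 0.39592365, -1.070154  , -0.32729596]), 'moment': array([-0.01530222,  0.01808199, -0.06743194]), 'gripper_force': 0.0, 'gripper_width': 0.08740361449492504}
scene [[-0.77953347 -0.62635836 -0.00166315]
 [-0.49071441  0.61236382 -0.61984669]
 [ 0.38926461 -0.48237511 -0.78472117]] [0.63504423 0.23113995 0.7647191 ] 392.0753937136772 259.5981219964748 191.2067367803491
side [[ 0.81722904 -0.57598226  0.01952241]
 [-0.37044174 -0.55094572 -0.74781798]
 [ 0.44148568  0.60390665 -0.66361672]] [-0.42402448  0.42512701  0.48387164] 407.3211031500893 253.01327739709313 197.33815450001308
```

View pics/scene.png

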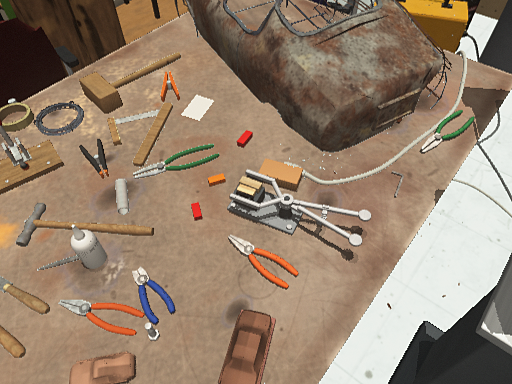

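View pics/side.png

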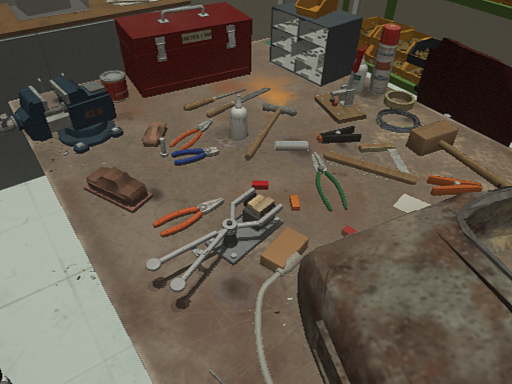

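The scene view shows the clamp with its pivot at about (287,199) and pads at (363,215) and (355,240). In the side view the pivot is at (230,226) and the pads are at (153,265) and (178,285). The wood lies at (248,187) in scene and (258,207) in side. Next I'll turn these into positions.

```bash
cat > h.py <<'E'
import numpy as np,cv2
def load(n): return dict(np.load(f"pics/{n}.npz"))
def ray(c,u,v):
    R=c["R"];o=-R.T@c["t"];d=R.T@np.array([(u-c["cx"])/c["fx"],(v-c["cy"])/c["fy"],1]);return o,d
def plane(c,u,v,z):
    o,d=ray(c,u,v);return o+d*(z-o[2])/d[2]
def depth(c,u,v):
    o,d=ray(c,u,v);p=c["range_z"][int(v)-1:int(v)+2,int(u)-1:int(u)+2];return o+d*np.median(p[p>0])
E
python3 - <<'E'
from h import *
P={"scene":{"pivot":(287,199,.071),"padA":(363,215,.065),"padB":(355,240,.065),"wood":(248,187,.064)},
"side":{"pivot":(230,226,.071),"padA":(178,285,.065),"padB":(153,265,.065),"wood":(258,207,.064)}}
for n in P:
    c=load(n);print(n,-c["R"].T@c["t"])
    for k,(u,v,z) in P[n].items(): print(k,plane(c,u,v,z).round(4),depth(c,u,v).round(4))
    # cloud crop of pad tops near z .065
    H,W=c["range_z"].shape;U,V=np.meshgrid(np.arange(W),np.arange(H));d=c["range_z"]
    X=np.stack([(U-c["cx"])/c["fx"]*d,(V-c["cy"])/c["fy"]*d,d],-1)-c["t"];X=X@c["R"]
    for k in("padA","padB"):
        p=plane(c,*P[n][k]);m=(np.hypot(X[...,0]-p[0],X[...,1]-p[1])<.025)&(abs(X[...,2]-.065)<.01)
        cc,l,st,ce=cv2.connectedComponentsWithStats(m.astype(np.uint8))
        q=l==1+st[1:,4].argmax();print(k,m.sum(),"z",np.percentile(X[q][:,2],[5,50,95]).round(4))
        # restrict circle tip: print centroid
        print(X[q].mean(0).round(4),X[q].min(0).round(4),X[q].max(0).round(4))
    x0,y0=(200,150) if n=="scene" else (130,170)
    im=c["image"][y0:y0+130,x0:x0+180,::-1];cv2.imwrite(f"pics/{n}_crop.png",cv2.resize(im,None,fx=4.4,fy=4.4,interpolation=cv2.INTER_CUBIC))
E
```

```text
scene [0.31078386 0.62510498 0.74441877]
pivot [0.5854 0.1909 0.071 ] [0.5855 0.1907 0.0707]
padA [0.4379 0.1211 0.065 ] [0.4379 0.1209 0.0648]
padB [0.4199 0.185  0.065 ] [0.4198 0.1854 0.0656]
wood [0.676  0.2137 0.064 ] [0.6769 0.2127 0.0624]
padA 160 z [0.0601 0.0646 0.067 ]
[0.44   0.1219 0.0643] [0.4231 0.1051 0.0569] [0.4612 0.1344 0.0676]
padB 171 z [0.0602 0.0649 0.0667]
[0.4239 0.1851 0.0644] [0.4073 0.1701 0.0575] [0.4446 0.1974 0.0676]
side [ 0.29038751 -0.30222197  0.64730091]
pivot [0.587  0.1779 0.071 ] [0.5893 0.1816 0.0666]
padA [0.4389 0.1136 0.065 ] [0.4391 0.1142 0.0642]
padB [0.4221 0.1781 0.065 ] [0.422  0.1778 0.0653]
wood [0.6695 0.1977 0.064 ] [0.6695 0.1978 0.064 ]
padA 212 z [0.0613 0.0647 0.0666]
[0.4419 0.1155 0.0645] [0.4267 0.1027 0.0576] [0.4625 0.1302 0.0678]
padB 195 z [0.0606 0.0648 0.0666]
[0.4269 0.1798 0.0644] [0.4108 0.1682 0.0582] [0.447  0.1946 0.0674]
```

View pics/scene_crop.png

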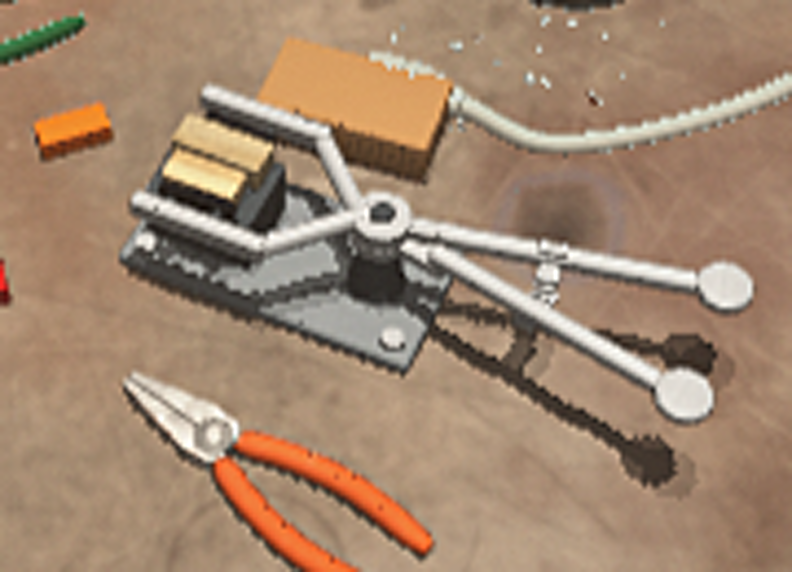

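View pics/side_crop.png

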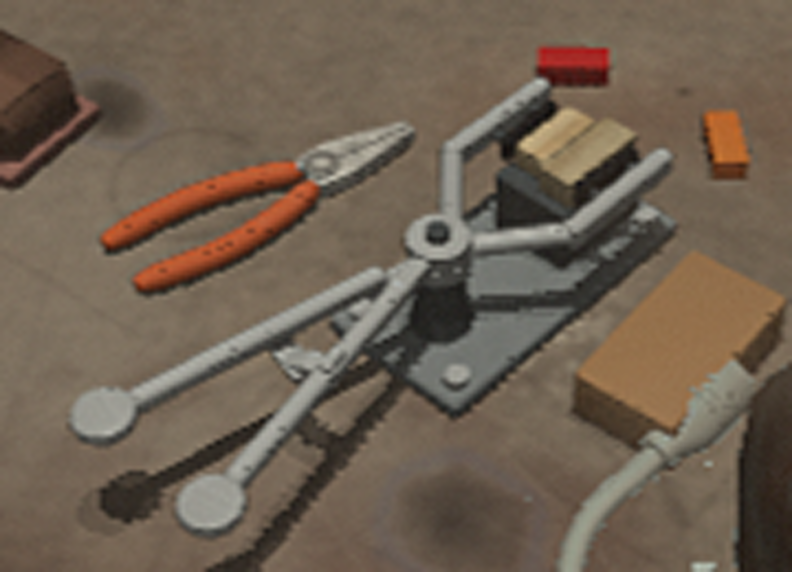

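The pads lie at about (0.438,0.117) on the right and (0.421,0.181) on the left, so padB with the larger y is the release pad. The two views differ by about 7 mm in y, so I'll check with the wrist camera. Before moving I'll check how close the shell comes.

```bash
python3 - <<'E'
from h import *
for n in("scene","side"):
    c=load(n);H,W=c["range_z"].shape;U,V=np.meshgrid(np.arange(W),np.arange(H));d=c["range_z"]
    X=((np.stack([(U-c["cx"])/c["fx"]*d,(V-c["cy"])/c["fy"]*d,d],-1)-c["t"])@c["R"])[d>0]
    for y in np.arange(-.5,.1,.05):
        q=X[(X[:,1]>y)&(X[:,1]<y+.05)&(X[:,2]>.07)&(X[:,0]>.15)&(X[:,0]<.7)]
        if len(q):print(n,round(y,2),"minx",q[:,0].min().round(3),"maxz(x<.6)",q[q[:,0]<.6][:,2].max(initial=0).round(3))
E
```

```text
scene -0.5 minx 0.677 maxz(x<.6) 0.0
scene -0.45 minx 0.481 maxz(x<.6) 0.203
scene -0.4 minx 0.468 maxz(x<.6) 0.211
scene -0.35 minx 0.47 maxz(x<.6) 0.213
scene -0.3 minx 0.488 maxz(x<.6) 0.214
scene -0.25 minx 0.495 maxz(x<.6) 0.213
scene -0.2 minx 0.508 maxz(x<.6) 0.21
scene -0.15 minx 0.526 maxz(x<.6) 0.2
scene -0.1 minx 0.552 maxz(x<.6) 0.194
scene -0.05 minx 0.575 maxz(x<.6) 0.186
scene -0.0 minx 0.604 maxz(x<.6) 0.0
side -0.35 minx 0.623 maxz(x<.6) 0.0
side -0.3 minx 0.565 maxz(x<.6) 0.215
side -0.25 minx 0.523 maxz(x<.6) 0.212
side -0.2 minx 0.516 maxz(x<.6) 0.209
side -0.15 minx 0.53 maxz(x<.6) 0.199
side -0.1 minx 0.558 maxz(x<.6) 0.194
side -0.05 minx 0.58 maxz(x<.6) 0.183
side -0.0 minx 0.178 maxz(x<.6) 0.197
```

Call:
{"method": "apply_moves", "body": {"targets": [{"dp": [0.01, 0.035, 0.01]}, {"dp": [0.02, 0.07, 0.02]}, {"dp": [0.03, 0.105, 0.03]}, {"dp": [0.035, 0.14, 0.04]}, {"dp": [0.04, 0.175, 0.04]}, {"dp": [0.05, 0.21, 0.04]}, {"dp": [0.06, 0.25, 0.04]}, {"dp": [0.08, 0.28, 0.04]}, {"dp": [0.1, 0.31, 0.04]}, {"dp": [0.12, 0.34, 0.04]}, {"dp": [0.145, 0.37, 0.04]}, {"dp": [0.17, 0.405, 0.04]}, {"dp": [0.19, 0.44, 0.04]}, {"dp": [0.2, 0.475, 0.04]}, {"dp": [0.21, 0.51, 0.04]}, {"dp": [0.215, 0.55, 0.04]}, {"dp": [0.22, 0.59, 0.04]}, {"dp": [0.225, 0.63, 0.04]}, {"dp": [0.23, 0.66, 0.04]}, {"dp": [0.23, 0.66, 0.04]}], "grip": -1}}

```text
$.targets[0]: bad value
```

Call:
{"method": "apply_moves", "body": {"targets": [{"dp": [0.01, 0.035, 0.01], "yaw": 0}, {"dp": [0.02, 0.07, 0.02], "yaw": 0}, {"dp": [0.03, 0.105, 0.03], "yaw": 0}, {"dp": [0.035, 0.14, 0.04], "yaw": 0}, {"dp": [0.04, 0.175, 0.04], "yaw": 0}, {"dp": [0.05, 0.21, 0.04], "yaw": 0}, {"dp": [0.06, 0.25, 0.04], "yaw": 0}, {"dp": [0.08, 0.28, 0.04], "yaw": 0}, {"dp": [0.1, 0.31, 0.04], "yaw": 0}, {"dp": [0.12, 0.34, 0.04], "yaw": 0}, {"dp": [0.145, 0.37, 0.04], "yaw": 0}, {"dp": [0.17, 0.405, 0.04], "yaw": 0}, {"dp": [0.19, 0.44, 0.04], "yaw": 0}, {"dp": [0.2, 0.475, 0.04], "yaw": 0}, {"dp": [0.21, 0.51, 0.04], "yaw": 0}, {"dp": [0.215, 0.55, 0.04], "yaw": 0}, {"dp": [0.22, 0.59, 0.04], "yaw": 0}, {"dp": [0.225, 0.63, 0.04], "yaw": 0}, {"dp": [0.23, 0.66, 0.04], "yaw": 0}, {"dp": [0.23, 0.66, 0.04], "yaw": 0}], "grip": -1}}

```text
time_s: 1.77
tcp_pos: [0.3994, 0.0105, 0.2886]
eef_rot: [180.0, 0.0, -165.3]
contact_force: [0.5, -0.5, 0.3]
gripper_width: 0.088
gripper_force: 0.0
```

Call:
{"method": "apply_moves", "body": {"targets": [{"dp": [0.01, 0.035, 0], "yaw": 0}, {"dp": [0.025, 0.07, 0], "yaw": -1}, {"dp": [0.045, 0.105, -0.015], "yaw": -2}, {"dp": [0.07, 0.145, -0.03], "yaw": -2}, {"dp": [0.07, 0.145, -0.03], "yaw": -2}, {"dp": [0.07, 0.145, -0.03], "yaw": -2}]}}

```text
time_s: 2.27
tcp_pos: [0.4692, 0.153, 0.2563]
eef_rot: [-179.9, -0.2, -167.4]
contact_force: [-0.2, 0.1, 0.3]
gripper_width: 0.088
gripper_force: 0.0
```

```bash
cat >> h.py <<'E'
def wcap(name):
    from plant import get_state,cams
    from scipy.spatial.transform import Rotation as Ro
    s=get_state();c=cams.capture("wrist");T=np.eye(4);T[:3,:3]=Ro.from_euler("xyz",s["eef_rot"],degrees=True).as_matrix();T[:3,3]=s["tcp_pos"]
    M=np.linalg.inv(T@c["T_tool_cam"]);c["R"],c["t"]=M[:3,:3],M[:3,3];c.pop("T_tool_cam")
    np.savez(f"pics/{name}.npz",**c);cv2.imwrite(f"pics/{name}.png",c["image"][:,:,::-1]);return c,s
E
python3 -c "
from h import *
c,s=wcap('w1');print(s['tcp_pos'],s['eef_rot'],-c['R'].T@c['t'])"
```

```text
[0.46923824 0.15301264 0.25632276] [-179.90179232   -0.210579   -167.42161436] [0.39283123 0.13643083 0.3945447 ]
```

View pics/w1.png

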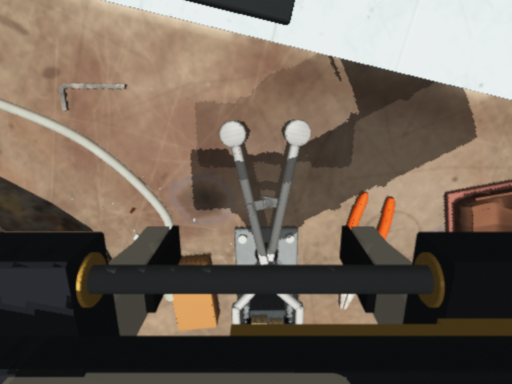

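The wrist view shows the right pad at (233,133), the left pad at (298,133), the ratchet bar at (265,203), and the bar ends near the pivot at about (266,262).

```bash
cat >> h.py <<'E'
def cloud(c):
    H,W=c["range_z"].shape;U,V=np.meshgrid(np.arange(W),np.arange(H));d=c["range_z"]
    return (np.stack([(U-c["cx"])/c["fx"]*d,(V-c["cy"])/c["fy"]*d,d],-1)-c["t"])@c["R"]
def pads(c,seeds,z=.065):
    g=cv2.cvtColor(c["image"],cv2.COLOR_RGB2GRAY);out=[]
    for u,v in seeds:
        m=np.zeros_like(g);cv2.circle(m,(u,v),20,255,-1);m&=(g>150).astype(np.uint8)*255
        m=cv2.morphologyEx(m,cv2.MORPH_OPEN,cv2.getStructuringElement(2,(13,13)))
        k=max(cv2.findContours(m,0,1)[0],key=cv2.contourArea);(a,b),r=cv2.minEnclosingCircle(k)
        M=cv2.moments(k);a,b=M["m10"]/M["m00"],M["m01"]/M["m00"]
        zz=np.median(cloud(c)[int(b)-3:int(b)+4,int(a)-3:int(a)+4,2]);out.append((plane(c,a,b,z),(a,b,r),zz))
    return out
E
python3 - <<'E'
from h import *
c=load("w1");o=pads(c,[(233,133),(298,133)])
for p in o:print(p[0].round(4),np.round(p[1],1),p[2].round(4))
A,B=o[0][0],o[1][0];y=(B-A)[:2];print("sep",np.linalg.norm(y));y/=np.linalg.norm(y);x=np.array([y[1],-y[0]])
mid=(A+B)[:2]/2;print("axis deg",np.degrees(np.arctan2(x[1],x[0])));piv=mid+.1647*x;print("pivot",piv,"grip",piv-.1176*x)
# handle bars: centre at z~.065 from cloud across clamp y at several x
X=cloud(c);P=X[(X[...,2]>.055)&(X[...,2]<.075)][:,:2]-mid
s=P@x;t=P@y
for a in np.arange(.02,.13,.01):
    q=t[(s>a)&(s<a+.01)&(abs(t)<.05)];q.sort();print(round(a+.005,3),q[q<0].mean().round(4) if (q<0).any() else 0,q[q>0].mean().round(4) if (q>0).any() else 0,q.min().round(4) if len(q) else 0,q.max().round(4) if len(q) else 0)
E
```

```text
[0.4389 0.1166 0.065 ] [232.  133.8  13. ] 0.0669
[0.423  0.1821 0.065 ] [297.6 132.6  13.1] 0.0666
sep 0.06747558669107746
axis deg 13.602978038031758
pivot [0.59100215 0.18808024] grip [0.47670098 0.16042159]
0.025 -0.0284 0.0274 -0.0348 0.0335
0.035 -0.0264 0.0253 -0.0321 0.0316
0.045 -0.0242 0.0233 -0.0304 0.0295
0.055 -0.0222 0.0211 -0.0285 0.0275
0.065 -0.0204 0.0192 -0.0258 0.0254
0.075 -0.0132 0.015 -0.0239 0.0232
0.085 -0.0134 0.0136 -0.0219 0.0212
0.095 -0.0143 0.0132 -0.02 0.0191
0.105 -0.012 0.011 -0.018 0.0168
0.115 -0.0101 0.0093 -0.0161 0.0146
0.125 -0.0081 0.0068 -0.014 0.0123
```

Call:
{"method": "apply_moves", "body": {"targets": [{"dp": [0.007, 0.007, -0.04], "yaw": 1}, {"dp": [0.007, 0.007, -0.08], "yaw": 1}, {"dp": [0.007, 0.007, -0.12], "yaw": 1}, {"dp": [0.007, 0.007, -0.145], "yaw": 1}, {"dp": [0.007, 0.007, -0.145], "yaw": 1}, {"dp": [0.007, 0.007, -0.145], "yaw": 1}, {"dp": [0.007, 0.007, -0.145], "yaw": 1}]}}

```text
time_s: 2.9
tcp_pos: [0.4768, 0.1586, 0.1157]
eef_rot: [180.0, 0.1, -166.5]
contact_force: [0.6, -0.1, 1.0]
gripper_width: 0.0877
gripper_force: 0.0
```

```bash
python3 -c "
from h import *
c,s=wcap('w2');print(s['tcp_pos'],s['eef_rot'],-c['R'].T@c['t'])"
```

```text
[0.47682403 0.15856331 0.11570568] [ 1.79963064e+02  1.47000159e-01 -1.66516265e+02] [0.39994053 0.14026622 0.25343705]
```

View pics/w2.png

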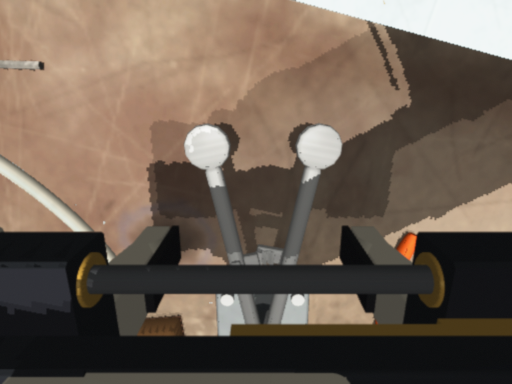

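The handles sit centred between the open fingers, with the pads at (207,147) and (319,147). I'll go down and squeeze.

Call:
{"method": "apply_moves", "body": {"targets": [{"dp": [0, 0.0015, -0.025], "yaw": 0}, {"dp": [0, 0.0015, -0.042], "yaw": 0}, {"dp": [0, 0.0015, -0.052], "yaw": 0}, {"dp": [0, 0.0015, -0.052], "yaw": 0}, {"dp": [0, 0.0015, -0.052], "yaw": 0}, {"dp": [0, 0.0015, -0.052], "yaw": 0}]}}

```text
time_s: 3.45
tcp_pos: [0.4768, 0.1607, 0.0634]
eef_rot: [179.9, 0.2, -166.5]
contact_force: [0.2, 0.5, 0.3]
gripper_width: 0.0876
gripper_force: 0.0
```

Call:
{"method": "apply_moves", "body": {"targets": [{"dp": [0, 0, 0], "yaw": 0}, {"dp": [0, 0, 0], "yaw": 0}, {"dp": [0, 0, 0], "yaw": 0}, {"dp": [0, 0, 0], "yaw": 0}, {"dp": [0, 0, 0], "yaw": 0}, {"dp": [0, 0, 0], "yaw": 0}, {"dp": [0, 0, 0], "yaw": 0}, {"dp": [0, 0, 0], "yaw": 0}, {"dp": [0, 0, 0], "yaw": 0}, {"dp": [0, 0, 0], "yaw": 0}, {"dp": [0, 0, 0], "yaw": 0}, {"dp": [0, 0, 0], "yaw": 0}], "grip": 0.12, "squeeze": 25}}

```text
time_s: 4.45
tcp_pos: [0.4742, 0.1594, 0.0613]
eef_rot: [-180.0, -0.2, -166.5]
contact_force: [-8.3, 1.9, 6.7]
gripper_width: 0.0387
gripper_force: 12.5
```

Call:
{"method": "apply_moves", "body": {"targets": [{"dp": [0, 0, 0], "yaw": 0}, {"dp": [0, 0, 0], "yaw": 0}, {"dp": [0, 0, 0], "yaw": 0}, {"dp": [0, 0, 0], "yaw": 0}, {"dp": [0, 0, 0], "yaw": 0}, {"dp": [0, 0, 0], "yaw": 0}, {"dp": [0, 0, 0], "yaw": 0}, {"dp": [0, 0, 0], "yaw": 0}, {"dp": [0, 0, 0], "yaw": 0}, {"dp": [0, 0, 0], "yaw": 0}, {"dp": [0, 0, 0], "yaw": 0}, {"dp": [0, 0, 0], "yaw": 0}], "grip": -1}}

```text
time_s: 5.45
tcp_pos: [0.4758, 0.16, 0.0616]
eef_rot: [-180.0, -0.0, -166.5]
contact_force: [0.4, 0.3, -0.0]
gripper_width: 0.0874
gripper_force: 0.0
```

Call:
{"method": "apply_moves", "body": {"targets": [{"dp": [0, 0, 0.02], "yaw": 0}, {"dp": [0, 0, 0.05], "yaw": 0}, {"dp": [0, 0, 0.08], "yaw": 0}, {"dp": [0, 0, 0.1], "yaw": 0}, {"dp": [0, 0, 0.1], "yaw": 0}, {"dp": [0, 0, 0.1], "yaw": 0}, {"dp": [0, 0, 0.1], "yaw": 0}], "grip": 1}}

```text
time_s: 6.03
tcp_pos: [0.4754, 0.1598, 0.1611]
eef_rot: [180.0, -0.0, -166.5]
contact_force: [0.7, -0.2, -0.9]
gripper_width: 0.0466
gripper_force: 0.0
```

```bash
python3 -c "
from h import *
c,s=wcap('w3');print(s['tcp_pos'],s['eef_rot'],-c['R'].T@c['t'])"
```

```text
[0.47536578 0.15976887 0.16112124] [ 1.79990349e+02 -2.79852666e-02 -1.66531139e+02] [0.39886651 0.1416516  0.29909345]
```

View pics/w3.png

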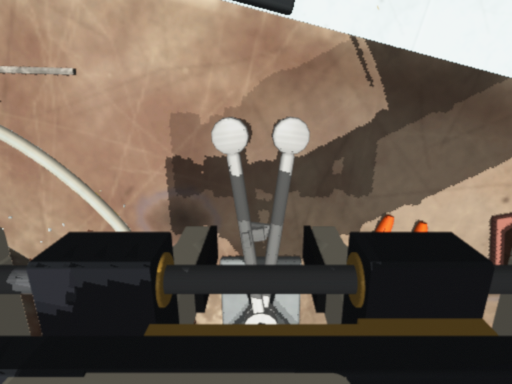

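The handles are now closer together, with pads at (230,135) and (291,135). The clamp seems caught; I'll measure the separation.

```bash
python3 - <<'E'
from h import *
for n,se in(("w2",[(207,147),(319,147)]),("w3",[(230,135),(291,135)])):
    o=pads(load(n),se,.065 if n=="w2" else .063)
    for p in o:print(n,p[0].round(4),np.round(p[1],1),p[2].round(4))
    s=np.linalg.norm((o[0][0]-o[1][0])[:2]);print("sep",s,"closing",.2-np.arcsin(s/2/.168))
E
```

```text
w2 [0.4386 0.1171 0.065 ] [207. 147.  20.] 0.0668
w2 [0.4231 0.1821 0.065 ] [319. 147.  20.] 0.0667
sep 0.06681435316679861 closing -0.00018663449816327948
w3 [0.4347 0.1267 0.063 ] [229.1 135.9  18.7] 0.0668
w3 [0.4239 0.1712 0.063 ] [290.9 135.7  18.3] 0.0664
sep 0.04572626085604614 closing 0.06348632171755061
```

It is caught on the second tooth (about 0.063 rad). Next, with the fingers shut, I'll go over the left pad.

Call:
{"method": "apply_moves", "body": {"targets": [{"dp": [-0.03, 0.01, 0], "yaw": 0}, {"dp": [-0.052, 0.0155, 0], "yaw": 0}, {"dp": [-0.052, 0.0155, 0], "yaw": 0}, {"dp": [-0.052, 0.0155, 0], "yaw": 0}, {"dp": [-0.052, 0.0155, -0.03], "yaw": 0}, {"dp": [-0.052, 0.0155, -0.065], "yaw": 0}, {"dp": [-0.052, 0.0155, -0.065], "yaw": 0}, {"dp": [-0.052, 0.0155, -0.065], "yaw": 0}, {"dp": [-0.052, 0.0155, -0.065], "yaw": 0}], "grip": 1}}

```text
time_s: 6.83
tcp_pos: [0.4246, 0.1756, 0.0973]
eef_rot: [-180.0, -0.0, -166.5]
contact_force: [0.7, -0.4, 0.4]
gripper_width: 0.0002
gripper_force: 0.0
```

```bash
python3 -c "
from h import *
c,s=wcap('w4');print(s['tcp_pos'],s['gripper_width'],s['contact_force'])"
```

```text
[0.42459823 0.17560129 0.09727656] 0.00022951195290534624 [ 0.71301842 -0.36195805  0.44799947]
```

View pics/w4.png

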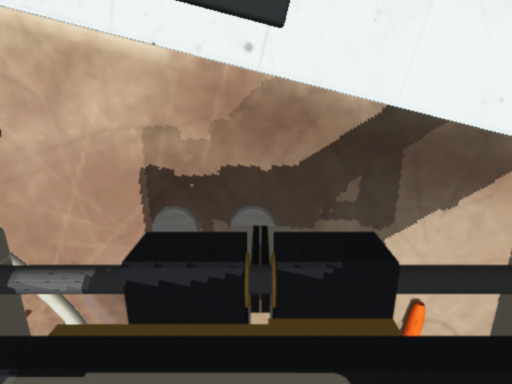

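The left pad shows at (252,217) just ahead of the shut fingers, and the right pad is clear at (176,218). Pressing now.

Call:
{"method": "apply_moves", "body": {"targets": [{"dp": [-0.001, 0, -0.008], "yaw": 0}, {"dp": [-0.001, 0, -0.012], "yaw": 0}, {"dp": [-0.001, 0, -0.016], "yaw": 0}, {"dp": [-0.001, 0, -0.02], "yaw": 0}, {"dp": [-0.001, 0, -0.024], "yaw": 0}, {"dp": [-0.001, 0, -0.024], "yaw": 0}, {"dp": [-0.001, 0, -0.024], "yaw": 0}, {"dp": [-0.001, 0, -0.024], "yaw": 0}, {"dp": [-0.001, 0, -0.024], "yaw": 0}, {"dp": [-0.001, 0, -0.024], "yaw": 0}]}}

```text
time_s: 7.72
tcp_pos: [0.4231, 0.1758, 0.0728]
eef_rot: [180.0, 0.0, -166.5]
contact_force: [1.3, 1.7, 4.6]
gripper_width: 0.0008
gripper_force: 1.9
```

```bash
python3 - <<'E'
from h import *
from plant import cams
c,s=wcap('w5');print(s['tcp_pos'],s['contact_force'])
a=cams.capture("side");np.savez("pics/side2.npz",**a)
im=a["image"][170:300,130:310,::-1];cv2.imwrite("pics/side2.png",cv2.resize(im,None,fx=4.4,fy=4.4,interpolation=cv2.INTER_CUBIC))
E
```

```text
[0.4231287  0.17578837 0.07283795] [1.30510059 1.72165714 4.56120293]
```

View pics/w5.png

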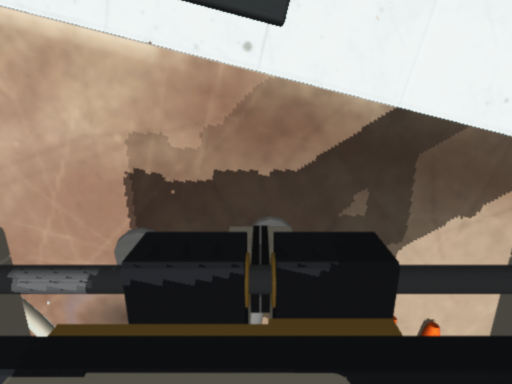

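The right pad (about 137,245) and left pad (about 270,225) have moved well apart, so the clamp has opened. I'll lift and back off.

Call:
{"method": "apply_moves", "body": {"targets": [{"dp": [0, 0, 0.015], "yaw": 0}, {"dp": [0, 0, 0.04], "yaw": 0}, {"dp": [0, 0, 0.08], "yaw": 0}, {"dp": [0, 0, 0.12], "yaw": 0}, {"dp": [0, 0, 0.15], "yaw": 0}, {"dp": [0.02, 0, 0.15], "yaw": 0}, {"dp": [0.04, 0, 0.15], "yaw": 0}, {"dp": [0.04, 0, 0.15], "yaw": 0}, {"dp": [0.04, 0, 0.15], "yaw": 0}, {"dp": [0.04, 0, 0.15], "yaw": 0}]}}

```text
time_s: 8.65
tcp_pos: [0.4616, 0.1745, 0.2214]
eef_rot: [-179.9, -0.2, -166.6]
contact_force: [-0.5, -0.1, -0.5]
gripper_width: 0.0003
gripper_force: 0.0
```

```bash
python3 - <<'E'
from h import *
from plant import cams
c,s=wcap('w6');print(s['tcp_pos'],s['contact_force'])
a=cams.capture("side");np.savez("pics/side3.npz",**a)
im=a["image"][170:300,130:310,::-1];im=cv2.resize(im,None,fx=3,fy=3)
v=np.vstack([im,cv2.resize(c["image"][:200,:,::-1],(540,210))]);cv2.imwrite("pics/f.png",v)
for k,u in(("padA",(178,285)),("padB",(153,265))):print(k,depth(a,*u).round(4),depth(load("side"),*u).round(4))
for q in(load("side"),a):
    X=cloud(q);m=q["range_z"]>0;h=cv2.cvtColor(q["image"],cv2.COLOR_RGB2HSV)
    b=(h[...,0]>12)&(h[...,0]<28)&(h[...,1]>70)&(h[...,2]>120)&(abs(X[...,0]-.675)<.05)&(abs(X[...,1]-.2)<.05)&(X[...,2]>.055)
    print(b.sum(),X[b].mean(0).round(4),X[b].min(0).round(4),X[b].max(0).round(4))
E
```

```text
[0.46162639 0.1744805  0.22140246] [-0.49877839 -0.08630901 -0.46418634]
padA [0.4388 0.1134 0.0653] [0.4391 0.1142 0.0642]
padB [0.422  0.1777 0.0655] [0.422  0.1778 0.0653]
248 [0.6824 0.208  0.0633] [0.6602 0.1868 0.0564] [0.7108 0.2355 0.0666]
247 [0.6821 0.2089 0.0634] [0.6597 0.1864 0.0576] [0.7097 0.2339 0.0671]
```

View pics/f.png

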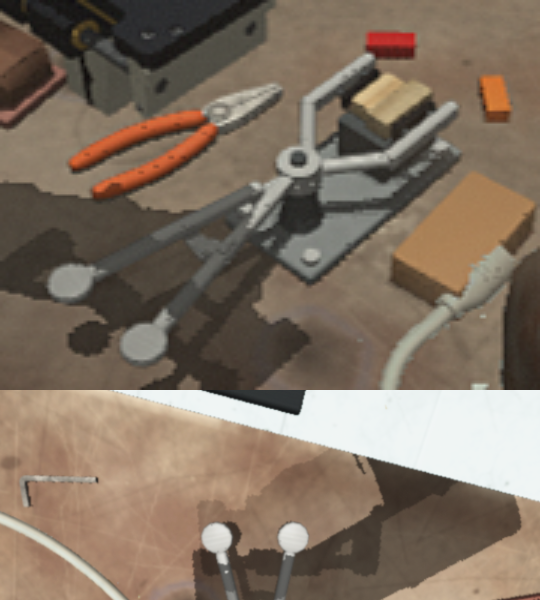

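The final picture shows the clamp wide open again, the pad back up, and both offcuts still on the anvil. I'll hand the job in.

```bash
python3 -c "
from plant import r
print(r.close_job())"
```

```text
the job is handed in; nothing more can be done
None
```

The job is handed in but returned no verdict: the clamp caught on its second tooth and held about two seconds, then sprang wide open when I pressed the pad. Last images show the pad back up, both offcuts still on the anvil and the arm clear, but I didn't measure the force pressing the offcuts together.

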